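# Open the combination lock on the instrument case and present it at the tag reader

### The arm

A 6-joint arm with a two-finger parallel gripper is mounted at the origin on the work surface. World frame = base frame: x ahead of the robot, y to its left, z up, the work surface at z = 0. Lengths are in m, angles in rad, forces in N, time in s.
With the tool pointing down it reaches from about 0.375 to 0.9 m from the base axis. Payload 3.1 kg.
Tool frame: the origin (TCP) lies at the very end of the fingers, on their centre line; the grasp point (between the pads) lies 19 mm behind it; x points along the fingers, y is the direction in which the jaws open and shut, and the axes are right-handed (so a half turn about x gives the same grasp; the last joint's range is limited). The gripper opens to 87 mm and grips with 3 to 60 N. Pads are 19 mm wide; open, the fingers measure 117 mm over their backs; the gripper's body (75 mm by 190 mm) begins 51 mm behind the grasp point.
Start: joints at [-1.359, 0.527, 1.433, -0, 1.181, -0.178], TCP at [0.238, -0.578, 0.223] pointing down, gripper open.
Joint ranges: [-3.08, 3.08], [-0.75, 2.2], [0.22, 2.44], [-1.43, 4.57], [0, 2.65], [-2.85, 2.85]. Speed limits (rad/s): [2.79, 2.79, 3.14, 3.14, 3.14, 3.14].

### API

Orientations are given as a unit quaternion [x, y, z, w].
In Python, from rig import robot gives the robot as it stands.
- The arm moves only by the tool carry_out, never from a script. Its argument "commands" is a list that holds one entry, the list of rows, each a list of 5 numbers: the opening, from 0 (shut) to 1 (fully open), then the shift along the tool's x, y, z in mm, then the turn about the tool's x in degrees. In form: [[[hand, x, y, z, twist], ...]]. A call has 1 to 8 rows; each row shifts and turns the pose as measured when the row begins, along the tool's axes as they then stand; what a row does not reach is not made up. A row lasts 1/12 s, in which the tool goes at most 41.7 mm and 7.16 degrees, less where a joint would pass 70% of its speed; a pose out of reach is approached as far as the arm can. A call with a gripper value outside its range is refused whole. The fingers move at their own pace and stop on an object; "force" is the grip in N (left out, the last holds). Time passes only in rows, so rows that do not move let the fingers close. It gives the time, the measured TCP pose, the force and the opening at its end, in the units of the state.
- robot.get_obs(): the state, without advancing time (a new reading comes with each control period).
- robot.camera(name): name is "scene" or "top" or "wrist"; returns the picture (384x512x3 uint8, red, green, blue); there is no depth.
- robot.camera_model(name): a dict with "fx", "fy", "cx", "cy" (pixels), "R" (3x3) and "t" (3): a world point X has camera coordinates R X + t. Camera axes: x right, y down, z forward; pixel columns grow to the right and rows downward; lengths in m; the calibration is good to about 2 mm. A picture is of the moment at which its call begins: read the wrist's pose just before it. camera_model takes no time and is no camera call; for the wrist camera it gives the pose at the moment of the call.
- robot.hand_in(): hands the job in, once; it reports no verdict.
The state is a dict: "time": time; "q": joint angles; "joint_velocities": joint speeds; "joint_torque": joint torques, N m; "position": TCP position; "tool_rot": TCP orientation; "ft_force": force on the tool from outside, world axes, zero at the start; "moment": the same for the moment, N m; "grip_width": finger opening in m.
Only numpy, scipy, OpenCV 4.12 (cv2) and the standard library are available. Lean on these libraries where they do the work, as an engineer would, in place of code of your own. Each camera call takes 0.05 s, during which the arm holds its last target. There are 200 camera calls.

### The job

The instrument case is secured by a combination lock: a block with a dial on top, plugged down onto the two upright legs of a U-shackle. Turn the dial, feeling it click from notch to notch, until its pointed end stands at the raised white mark on the lock, then pull the lock straight up off the shackle and hold it upright about 5 cm above the middle of the flat tag reader. Finish while holding it there in the gripper, touching nothing else with it, and leave the other things on the bench undisturbed.

Things in the scene. Friction and masses are not known exactly. Their poses are not given: they have to be found in the camera images.
- lock: The combination lock, loose, 0.3 to 0.6 kg: dark steel block 66 (x) x 84 (y) x 42 (z) mm with a black dial on top, 76 mm tall in all. Origin: centre of the underside, z up. Its x points to the raised mark (white ridge 7 x 4 x 3 mm on the top by the +x edge). Two blind holes below, at y = +-24 mm, take the shackle's legs: it cannot turn on them and is free once lifted 32 mm; locked, it lifts 2 mm.
- dial_grip (a point): Centre of the dial's black grip bar, on the dial's upright axis, 62 mm above the lock's underside. Bar 16 mm wide, 28 mm tall, 44 mm long from 22 mm behind the axis to a pointed tip 22 mm in front (flat sides from -22 to +14 mm); under it a skirt 48 mm across, 6 mm thick. Its x points along the bar to the pointed end (white line on top). Grip it across its sides (its y); it carries the lock.
- dial (a joint): Angle of the dial on the lock, rad, positive counterclockwise seen from above; 0 = pointed end at the raised mark = opening notch (opens within about 0.15 of 0). It clicks into a notch every 0.628 rad (0.07 N m to pass one) and stays there while the lock sits on the shackle (off it, the dial turns loosely). It starts one to three notches counterclockwise of the mark, so turn it clockwise. Stops at -0.8 and 2.6.
- case: The grey instrument case, fixed, 184 x 224 x 70 mm, with a steel hasp and the U-shackle fixed on its lid. Origin: centre of its underside; z up. The shackle's two steel legs (10 mm thick at the foot, 8 above) stand at x = -20, y = +-24 mm; the lock rests on their collars 115 mm above the origin, they end at 145 (+y) and 131 mm.
- reader_top (a point): Centre of the top of the tag reader, a fixed flat white pad 110 (x) x 85 (y) x 16 mm with a grey disc 64 mm across in its middle.
- tray: Loose blue open parts tray, 110 x 85 x 28 mm; leave alone. Origin: centre of its underside.
- spool: Loose small aluminium spool, 38 mm across, 27 mm tall, standing on the case's lid at x = 55, y = 80 mm of the case; leave alone. Origin: centre of its underside.
- rover: Loose four-wheeled model car, 175 x 115 x 97 mm; leave alone. Origin: under its middle, on the bench.
- meter: Loose yellow hand multimeter, 150 x 76 x 42 mm; leave alone. Origin: centre of its underside.
- driver: Loose screwdriver lying behind the case; leave alone. Origin: about its middle, on the bench.
- gear: Loose brass gear wheel, 56 mm across, 20 mm tall; leave alone. Origin: centre of its underside.
- mug: Loose white mug, 76 mm across, 90 mm tall; leave alone. Origin: centre of its underside.
Things that resemble listed ones, but are neither listed nor needed, are in the scene too. Leave any orange look-alike of the lock alone.

How it is judged:
By the outcome, as a careful person would: the job done as asked, in the order asked, and still so for the second after the job is handed in, while the arm keeps its last pose, push and grip.
It also fails if it takes over 51 s, if anything falls off the work surface, if the arm or the gripper's body presses on something with over 40 N, if the wrist force passes 120 N, or if a joint passes its speed limit or range.

## Working session

There is one attempt and no reset: what is moved stays moved. The work goes in short steps, Python scripts to look and compute and a tool call to move; the robot and the scene stay as the last step left them, time stands still between calls to the robot, and variables do not carry over. Pictures are saved under pics/ and viewed, on a budget of 10 in all, crops included, one or two more only if the job needs it, and the job is handed in when it is done.

Besides the shell and the picture viewer there is one more tool, called after "Call:" as name([rows], argument=value, ...), one row to a line, values as JSON. carry_out: Moves the arm, as the interface text tells. Its arguments: {"type":"object","properties":{"commands":{"type":"array"},"force":{"type":"number"}},"required":["commands"]}

```bash
mkdir -p pics; ls
python3 - <<'E'
from rig import robot
import cv2,numpy as np
for n in ("scene","top"):
    im=robot.camera(n); cv2.imwrite(f"pics/{n}0.png",im[:,:,::-1])
    m=robot.camera_model(n); print(n,{k:np.round(v,4).tolist() for k,v in m.items()})
o=robot.get_obs(); print(o)
E
```

```text
pics
scene {'fx': 361.788, 'fy': 361.788, 'cx': 253.3727, 'cy': 187.0387, 'R': [[-0.8317, 0.5552, -0.0055], [0.3877, 0.5737, -0.7215], [-0.3975, -0.6022, -0.6924]], 't': [0.4355, -0.1197, 1.3285]}
top {'fx': 385.8852, 'fy': 385.8852, 'cx': 258.5422, 'cy': 188.1884, 'R': [[0.0237, -0.9997, -0.0112], [-0.9835, -0.0213, -0.1796], [0.1793, 0.0152, -0.9837]], 't': [0.0219, 0.5725, 1.3151]}
{'time': 0.1, 'q': array([-1.35850487e+00,  5.28368938e-01,  1.43374273e+00,  1.64681590e-05,
        1.18140092e+00, -1.78522775e-01]), 'joint_velocities': array([-0.0009647 , -0.00318414, -0.00288457, -0.00100192,  0.00023983,
        0.0008358 ]), 'joint_torque': array([-6.97926152e-04, -4.40986061e+01, -1.77149552e+01,  6.33530156e-02,
        5.33609244e-02, -3.65283518e-05]), 'position': array([ 0.2379695 , -0.57722981,  0.22168211]), 'tool_rot': array([-0.69364366, -0.1379726 ,  0.69365581, -0.136615  ]), 'ft_force': array([-0.03492317, -0.92696565, -0.04120825]), 'moment': array([-0.06825788, -0.00301723, -0.01020199]), 'grip_width': 0.08713509879838456}
```

View pics/top0.png

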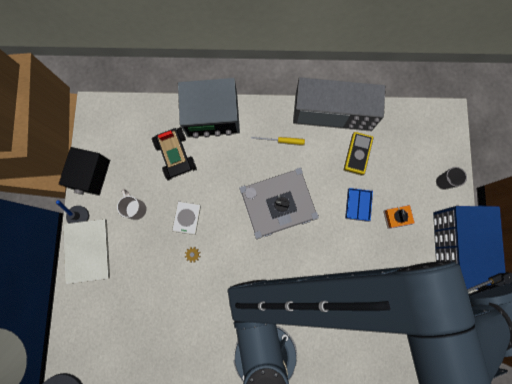

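View pics/scene0.png

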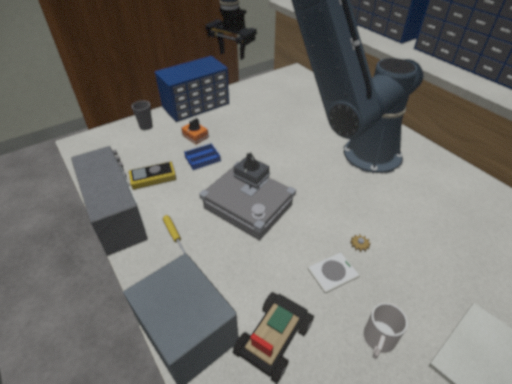

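The top view shows the lock at about (282,204) on the case (corners 240,185 / 302,169 / 318,216 / 257,237), the spool at (250,191), the reader at (187,218), and the orange look-alike at (400,216). I'll zoom in and localise.

```bash
cat > h.py <<'E'
from rig import robot
import cv2,numpy as np
from scipy.spatial.transform import Rotation as Ro
def ray(m,uv,z):
    R=np.array(m["R"]);t=np.array(m["t"])
    d=R.T@np.array([(uv[0]-m["cx"])/m["fx"],(uv[1]-m["cy"])/m["fy"],1]);c=-R.T@t
    return c+d*(z-c[2])/d[2]
def proj(m,X):
    p=np.array(m["R"])@X+np.array(m["t"]); return np.array([m["fx"]*p[0]/p[2]+m["cx"],m["fy"]*p[1]/p[2]+m["cy"]])
E
python3 - <<'E'
from h import *
m=robot.camera_model("top")
for n,uv,z in [("c1",(240,185),.07),("c2",(302,169),.07),("c3",(318,216),.07),("c4",(257,237),.07),("spool",(250,191),.09),("lock",(282,204),.16),("reader",(187,218),.016),("mug",(131,207),.09),("gear",(192,255),.02)]:
    print(n,ray(m,uv,z).round(3))
im=cv2.imread("pics/top0.png")[150:260,160:340]
cv2.imwrite("pics/crop0.png",cv2.resize(im,None,fx=4.4,fy=4.4,interpolation=cv2.INTER_CUBIC))
o=robot.get_obs();print(Ro.from_quat(o["tool_rot"]).as_matrix().round(3))
E
```

```text
c1 [0.579 0.1   0.07 ]
c2 [ 0.641 -0.117  0.07 ]
c3 [ 0.476 -0.172  0.07 ]
c4 [0.399 0.036 0.07 ]
spool [0.554 0.063 0.09 ]
lock [ 0.502 -0.044  0.16 ]
reader [0.464 0.29  0.016]
mug [0.49 0.47 0.09]
gear [0.333 0.264 0.02 ]
[[-0.     0.381 -0.925]
 [ 0.002 -0.925 -0.381]
 [-1.    -0.002 -0.   ]]
```

View pics/crop0.png

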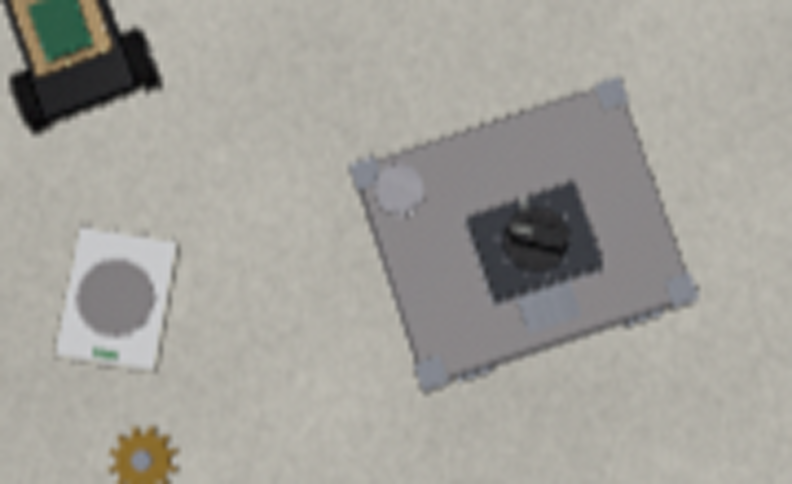

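The crop shows the white mark at (523,202), on the lock's far (+x) side. The reader is at (115,298). The dial's pointer is turned to the upper left. I'll move above the lock and look closely.

Call:
carry_out([
  [[1, -15, -25, -28, 0], [1, -15, -25, -28, 0], [1, -15, -25, -28, 0], [1, -15, -25, -28, 0], [1, -10, -25, -28, 0], [1, -10, -25, -28, 0], [1, -10, -25, -28, 0], [1, -10, -25, -28, 0]],
])

```text
time: 0.77
position: [0.3691, -0.3023, 0.3184]
tool_rot: [-0.693, -0.137, 0.696, -0.128]
ft_force: [0.7, -0.2, 0.4]
grip_width: 0.0872
```

Call:
carry_out([
  [[1, 0, -25, -28, 0], [1, 0, -25, -28, 0], [1, 0, -25, -28, 0], [1, 0, -25, -28, 0], [1, 0, -25, -28, 0], [1, 0, -25, -28, 0], [1, 0, -20, -25, 0], [1, 0, 0, 0, 0]],
])

```text
time: 1.43
position: [0.4905, -0.0551, 0.3218]
tool_rot: [0.694, 0.138, -0.694, 0.13]
ft_force: [0.2, -0.0, 0.1]
grip_width: 0.0868
```

Run:
```python
from h import *
o=robot.get_obs();print(o["time"],o["position"],o["q"].round(2),Ro.from_quat(o["tool_rot"]).as_matrix().round(3).tolist())
m=robot.camera_model("wrist"); np.save("w1.npy",m,allow_pickle=True)
im=robot.camera("wrist"); cv2.imwrite("pics/w1.png",im[:,:,::-1])
print(proj(m,np.array([.502,-.044,.19])), proj(m,o["position"]))
```

```text
1.4333 [ 0.4905123  -0.05507078  0.32183775] [-0.35  0.24  1.62  0.01  1.29  0.84] [[-0.002, 0.372, -0.928], [0.011, -0.928, -0.372], [-1.0, -0.011, -0.003]]
[247.97731197 169.01184321] [252.78317086 240.12880716]
```

View pics/w1.png

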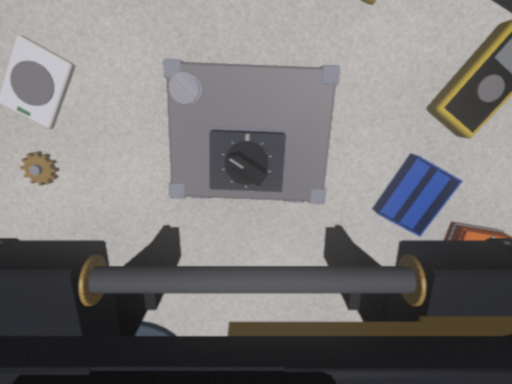

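Run:
```python
import cv2
im=cv2.imread("pics/w1.png")[120:205,197:302]
cv2.imwrite("pics/w1c.png",cv2.resize(im,None,fx=7,fy=7,interpolation=cv2.INTER_CUBIC))
```

```text
(no output)
```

View pics/w1c.png

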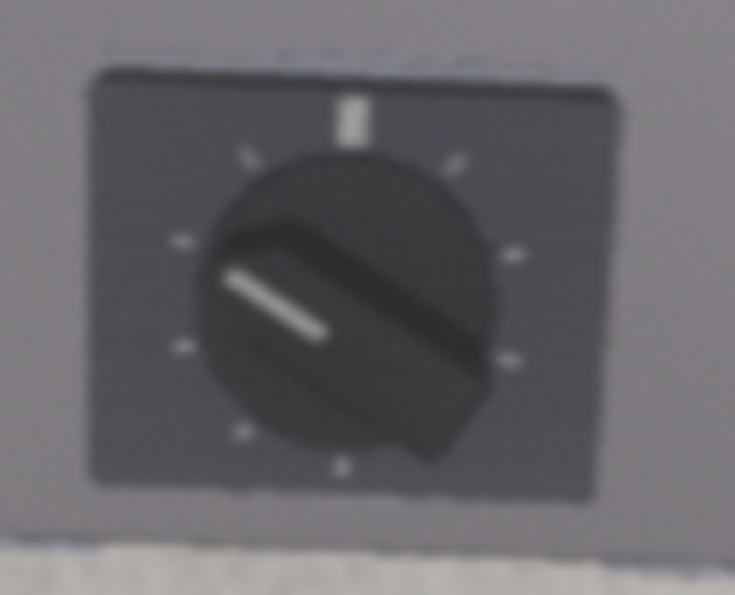

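The crop shows the white pointer line from (235,278) to (322,333) and the mark at (353,122). The block's top corners are at (95,78), (618,98), (597,498) and (92,483). Back-projecting these.

Run:
```python
from h import *
m=np.load("w1.npy",allow_pickle=True).item()
f=lambda u,v,z: ray(m,((u+.5)/7-.5+197,(v+.5)/7-.5+120),z)
a=lambda d: np.degrees(np.arctan2(d[1],d[0])).round(1)
t,b=f(235,278,.191),f(322,333,.191); print("line",t,b,a(t-b))
tl,tr,br,bl=[f(u,v,.157) for u,v in((95,78),(618,98),(597,498),(92,483))]
print("lock c",(tl+tr+br+bl)/4, np.linalg.norm(tl-tr),np.linalg.norm(tl-bl), "yaw",a(tl-bl),a(tr-br),a(tl-tr)-90,a(bl-br)-90)
mk=f(353,122,.16);print("mark",mk, a(mk-(tl+tr+br+bl)/4))
cc=[f(232,235,.163),f(343,302,.163)];print("skirt",cc[1])
g=lambda u,v,z: ray(m,(u,v),z)
r=[g(*p,.07) for p in((166,60),(338,66),(327,203),(170,198))];c=sum(r)/4;print("case",c,a(r[0]-r[3]),a(r[1]-r[2]))
for n,p in(("rdisc",(33,83)),):print(n,g(*p,.016))
```

```text
line [ 0.50476625 -0.02371086  0.191     ] [ 0.50195967 -0.03817348  0.191     ] 79.0
lock c [ 0.50214582 -0.04144668  0.157     ] 0.08131766816261708 0.06559566165165444 yaw 19.1 20.6 19.799999999999997 20.299999999999997
mark [ 0.52809581 -0.03174215  0.16      ] 20.5
skirt [ 0.50182807 -0.04052391  0.163     ]
case [ 0.52039644 -0.03676808  0.07      ] 18.8 21.7
rdisc [0.46655852 0.29266639 0.016     ]
```

Call:
carry_out([
  [[0.6, 0, -9, -16, 0], [0.6, 5, 0, 0, -7], [0.6, 5, 0, 0, -7], [0.6, 5, 0, 0, -7], [0.6, 5, 0, 0, -7], [0.6, 5, 0, 0, -7], [0.6, 5, 0, 0, -7], [0.6, 5, 0, 0, -7]],
])

```text
time: 2.15
position: [0.4971, -0.0484, 0.2837]
tool_rot: [-0.57, -0.419, 0.574, -0.412]
ft_force: [-0.5, 0.3, -0.1]
grip_width: 0.0536
```

Call:
carry_out([
  [[0.6, 20, 0, 0, -7], [0.6, 20, 0, 0, 0], [0.6, 20, 0, 0, 0], [0.6, 0, 0, 0, 0]],
])

```text
time: 2.48
position: [0.4941, -0.0537, 0.2212]
tool_rot: [-0.542, -0.454, 0.547, -0.448]
ft_force: [-0.3, 0.1, 0.5]
grip_width: 0.0525
```

```bash
cat >> h.py <<'E'
def st(tx=None,ty=None,tz=None,yaw=None):
    o=robot.get_obs();M=Ro.from_quat(o["tool_rot"]).as_matrix();p=o["position"]
    y=np.degrees(np.arctan2(M[1,1],M[0,1]))
    print("t",o["time"].__round__(2),"p",p.round(4),"ydir",y.round(2),"x",M[:,0].round(3),"q",o["q"].round(2),"F",o["ft_force"].round(1),"M",o["moment"].round(2),"w",o["grip_width"].__round__(4))
    if tx is not None: print("shift mm",(M.T@(np.array([tx,ty,tz])-p)*1000).round(1))
    if yaw is not None: print("twist",round(y-yaw,1))
E
python3 -c "
from h import *
st(.502,-.041,.167,-12)"
```

```text
t 2.48 p [ 0.4941 -0.0537  0.2212] ydir -10.74 x [-0.011  0.003 -1.   ] q [-0.33  0.36  1.74 -0.    1.05 -0.15] F [-0.3  0.1  0.5] M [-0.   -0.08 -0.05] w 0.0525
shift mm [ 54.1   6.  -13.9]
twist 1.3
```

Call:
carry_out([
  [[0.6, 5, 6, -14, 1], [0.6, 15, 0, 0, 0], [0.6, 0, 0, 0, 0]],
])

```text
time: 2.73
position: [0.5014, -0.0442, 0.2011]
tool_rot: [-0.547, -0.448, 0.553, -0.441]
ft_force: [-0.2, -0.1, -0.4]
grip_width: 0.0521
```

```bash
python3 -c "
from h import *
st(.502,-.041,.167,-12)
m=robot.camera_model('wrist')
im=robot.camera('wrist'); cv2.imwrite('pics/w2.png',im[:,:,::-1])
print(proj(m,np.array([.502,-.041,.191])))"
```

```text
t 2.73 p [ 0.5014 -0.0442  0.2011] ydir -12.09 x [-0.014  0.003 -1.   ] q [-0.31  0.4   1.75 -0.    1.01 -0.1 ] F [-0.2 -0.1 -0.4] M [ 0.02 -0.02  0.05] w 0.0521
shift mm [34.1  0.4 -3.3]
twist -0.1
[253.56285479 229.42803796]
```

View pics/w2.png

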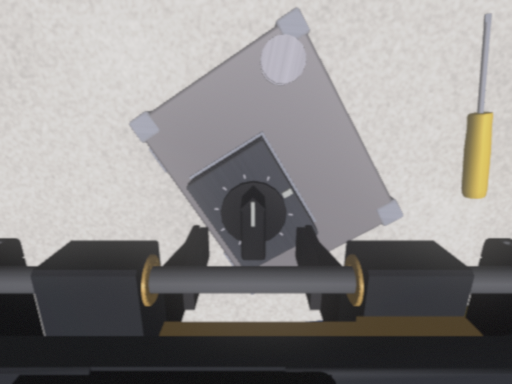

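The bar stands vertical at (253,222), centred between the fingers. The angle and centring are right, so I'll descend and grip.

Call:
carry_out([
  [[0.6, 12, 0, -3, 0], [0.6, 12, 0, 0, 0], [0.6, 8, 0, 0, 0], [0.6, 0, 0, 0, 0]],
], force=35)

```text
time: 3.12
position: [0.5059, -0.0449, 0.1747]
tool_rot: [-0.549, -0.444, 0.552, -0.444]
ft_force: [0.1, 0.4, -0.4]
grip_width: 0.0523
```

```bash
python3 -c "
from h import *
st(.502,-.041,.168,-12)"
```

```text
t 3.12 p [ 0.5059 -0.0449  0.1747] ydir -12.25 x [-0.003 -0.001 -1.   ] q [-0.31  0.44  1.77 -0.    0.93 -0.09] F [ 0.1  0.4 -0.4] M [-0.03 -0.07 -0.03] w 0.0523
shift mm [ 6.7 -4.6 -3. ]
twist -0.3
```

Call:
carry_out([
  [[0.6, 6, -4, -3, 0], [0.6, 0, 0, 0, 0]],
])

```text
time: 3.28
position: [0.5032, -0.0418, 0.1699]
tool_rot: [-0.55, -0.443, 0.551, -0.444]
ft_force: [-0.5, -0.2, 0.0]
grip_width: 0.0525
```

```bash
python3 -c "
from h import *
st(.502,-.041,.168,-12)"
```

```text
t 3.28 p [ 0.5032 -0.0418  0.1699] ydir -12.31 x [-0.    -0.002 -1.   ] q [-0.3   0.44  1.79 -0.    0.91 -0.09] F [-0.5 -0.2  0. ] M [-0.01 -0.07  0.03] w 0.0525
shift mm [ 1.9 -1.3 -0.5]
twist -0.3
```

Call:
carry_out([
  [[0, 2, -1, 0, 0], [0, 0, 0, 0, 0], [0, 0, 0, 0, 0], [0, 0, 0, 0, 0], [0, 0, 0, 0, 0], [0, 0, 0, 0, 0], [0, 0, 0, 0, 0], [0, 0, 0, 0, 0]],
])

```text
time: 3.95
position: [0.5027, -0.0416, 0.1697]
tool_rot: [-0.551, -0.442, 0.551, -0.445]
ft_force: [0.4, 0.3, 0.5]
grip_width: 0.0158
```

```bash
python3 -c "
from h import *
st(.502,-.041,.168,-12)"
```

```text
t 3.95 p [ 0.5027 -0.0416  0.1697] ydir -12.29 x [ 0.002 -0.003 -1.   ] q [-0.3   0.44  1.79 -0.    0.91 -0.09] F [0.4 0.3 0.5] M [ 0.01 -0.1  -0.04] w 0.0158
shift mm [ 1.7 -0.8 -0.4]
twist -0.3
```

Call:
carry_out([
  [[0, 0, 0, 0, 5], [0, 0, 0, 0, 5], [0, 0, 0, 0, 5], [0, 0, 0, 0, 5], [0, 0, 0, 0, 5], [0, 0, 0, 0, 5]],
])

```text
time: 4.45
position: [0.5027, -0.0414, 0.1698]
tool_rot: [0.65, 0.278, -0.65, 0.28]
ft_force: [0.4, 0.7, -0.9]
grip_width: 0.0153
```

```bash
python3 -c "
from h import *
st(.502,-.041,.169,-70)"
```

```text
t 4.45 p [ 0.5027 -0.0414  0.1698] ydir -43.55 x [ 0.002 -0.003 -1.   ] q [-0.3   0.44  1.79 -0.    0.91  0.46] F [ 0.4  0.7 -0.9] M [ 0.13 -0.16  0.14] w 0.0153
shift mm [ 0.7 -0.8  0.2]
twist 26.4
```

Call:
carry_out([
  [[0, 0, 0, 0, 5], [0, 0, 0, 0, 5], [0, 0, 0, 0, 5], [0, 0, 0, 0, 5], [0, 0, 0, 0, 5], [0, 0, 0, 0, 0]],
])

```text
time: 4.95
position: [0.5024, -0.0413, 0.1697]
tool_rot: [0.696, 0.122, -0.696, 0.125]
ft_force: [-0.1, -0.2, -0.2]
grip_width: 0.0161
```

```bash
python3 -c "
from h import *
st(.502,-.041,.169,-70)
m=robot.camera_model('wrist');np.save('w3.npy',m,allow_pickle=True)
im=robot.camera('wrist'); cv2.imwrite('pics/w3.png',cv2.resize(im[130:330,120:390,::-1],None,fx=2.9,fy=2.9,interpolation=cv2.INTER_CUBIC))"
```

```text
t 4.95 p [ 0.5024 -0.0413  0.1697] ydir -69.82 x [ 0.001 -0.004 -1.   ] q [-0.3   0.44  1.79 -0.    0.91  0.92] F [-0.1 -0.2 -0.2] M [-0.1   0.06 -0.03] w 0.0161
shift mm [ 0.7 -0.4  0.3]
twist 0.2
```

View pics/w3.png

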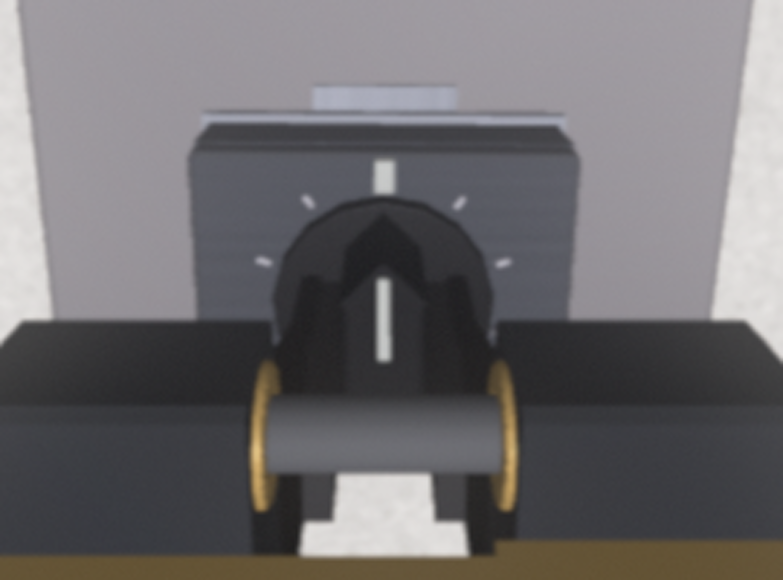

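The pointer line (x=384, y=280–360) is in line with the mark (384,176), so the dial is at the opening notch. I'll pull straight up, gently at first.

Call:
carry_out([
  [[0, -3, 0, 0, 0], [0, -4, 0, 0, 0], [0, -4, 0, 0, 0], [0, -4, 0, 0, 0], [0, 0, 0, 0, 0]],
], force=50)

```text
time: 5.42
position: [0.5008, -0.0411, 0.1837]
tool_rot: [-0.694, -0.126, 0.697, -0.128]
ft_force: [-0.3, -0.3, -5.0]
grip_width: 0.0156
```

```bash
python3 -c "
from h import *
st(.5024,-.0413,.22,-70)"
```

```text
t 5.42 p [ 0.5008 -0.0411  0.1837] ydir -69.27 x [-0.003 -0.003 -1.   ] q [-0.3   0.42  1.78 -0.    0.95  0.91] F [-0.3 -0.3 -5. ] M [-0.05 -0.05 -0.08] w 0.0156
shift mm [-36.3   0.8  -1.3]
twist 0.7
```

It's unlocked and lifting, and the wrist carries about 5 N, which is the lock's weight. I'll continue up.

Call:
carry_out([
  [[0, -6, 0, -1, 0], [0, -8, 0, 0, 0], [0, -8, 0, 0, 0], [0, -8, 0, 0, 0], [0, -12, 0, 0, 0], [0, -20, 0, 0, 0], [0, -20, 0, 0, 0], [0, 0, 0, 0, 0]],
])

```text
time: 6.08
position: [0.5004, -0.0391, 0.2725]
tool_rot: [-0.693, -0.128, 0.698, -0.127]
ft_force: [1.4, -1.0, -5.0]
grip_width: 0.0157
```

```bash
python3 -c "
from h import *
st(.4655,.2915,.25,-70)
m=robot.camera_model('wrist');print({k:np.round(v,3).tolist() for k,v in m.items()})
im=robot.camera('wrist'); cv2.imwrite('pics/w4.png',im[:,:,::-1])"
```

```text
t 6.08 p [ 0.5004 -0.0391  0.2725] ydir -69.2 x [-0.007 -0.    -1.   ] q [-0.3   0.3   1.67 -0.    1.18  0.91] F [ 1.4 -1.  -5. ] M [-0.03 -0.13  0.03] w 0.0157
shift mm [  22.6 -321.4  -84.9]
twist 0.8
{'fx': 296.378, 'fy': 296.378, 'cx': 251.932, 'cy': 192.416, 'R': [[0.355, -0.935, -0.002], [-0.892, -0.34, 0.299], [-0.28, -0.104, -0.954]], 't': [-0.213, 0.38, 0.575]}
```

View pics/w4.png

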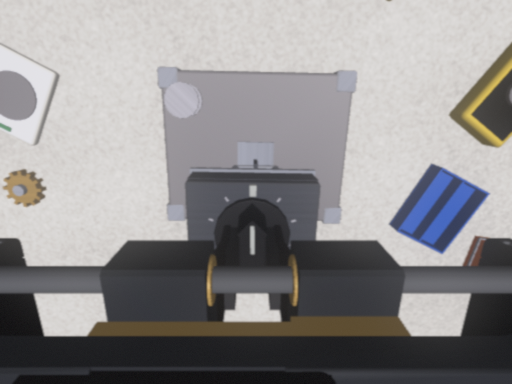

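The lock is free of the legs, still facing the same way. I'll carry it over the reader, gently at first.

Call:
carry_out([
  [[0, 0, -10, -3, 0], [0, 0, -20, -5, 0], [0, 0, -25, -7, 0], [0, 0, -25, -7, 0], [0, 0, -25, -7, 0], [0, 0, -25, -7, 0], [0, 0, -25, -7, 0], [0, 0, -25, -7, 0]],
])

```text
time: 6.8
position: [0.4745, 0.1547, 0.2623]
tool_rot: [-0.687, -0.126, 0.706, -0.121]
ft_force: [0.5, -0.3, -4.7]
grip_width: 0.0156
```

Call:
carry_out([
  [[0, 0, -25, -7, 0], [0, 0, -25, -7, 0], [0, 0, -25, -7, 0], [0, 0, -25, -6, 0], [0, 0, -20, -4, 0], [0, 0, -12, 0, 0], [0, 0, 0, 0, 0]],
])

```text
time: 7.38
position: [0.4436, 0.3045, 0.2519]
tool_rot: [-0.677, -0.13, 0.714, -0.122]
ft_force: [-0.2, 0.3, -4.3]
grip_width: 0.0157
```

```bash
python3 -c "
from h import *
st(.4655,.2915,.122,-70)
for n in('top','scene'):
  cv2.imwrite(f'pics/{n}5.png',robot.camera(n)[:,:,::-1])
a=cv2.imread('pics/top5.png')[120:290,110:290];b=cv2.imread('pics/scene5.png')[150:320,250:430]
m=robot.camera_model('wrist');w=robot.camera('wrist')[:,:,::-1];
r=lambda i,f:cv2.resize(i,f,interpolation=cv2.INTER_CUBIC)
cv2.imwrite('pics/c5.png',np.hstack([r(a,(390,368)),r(w,(400,368))]))"
```

```text
t 7.38 p [0.4436 0.3045 0.2519] ydir -69.5 x [-0.052  0.003 -0.999] q [0.38 0.39 1.59 0.02 1.21 1.58] F [-0.2  0.3 -4.3] M [ 0.02 -0.07  0.01] w 0.0157
shift mm [128.6  22.6 -22.2]
twist 0.5
```

View pics/c5.png

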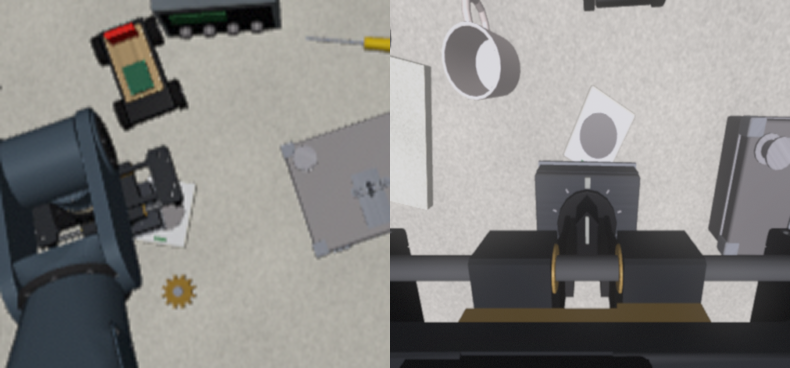

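```bash
python3 -c "
from h import *
m=robot.camera_model('wrist')
print(ray(m,((598-390)*512/400,136*384/368),.016))
M=Ro.from_quat(robot.get_obs()['tool_rot']).as_matrix();print(M[:,0])"
```

```text
[0.46641758 0.29405294 0.016     ]
[-5.06384082e-02  6.39891880e-04 -9.98716848e-01]
```

Call:
carry_out([
  [[0, 5, 10, -10, 0], [0, 10, 12, -12, 0], [0, 15, 0, 0, 0], [0, 15, 0, 0, 0], [0, 15, 0, 0, 0], [0, 0, 0, 0, 0]],
])

```text
time: 8.03
position: [0.4814, 0.2792, 0.1861]
tool_rot: [-0.681, -0.124, 0.712, -0.12]
ft_force: [-1.5, -1.1, -6.0]
grip_width: 0.0156
```

```bash
python3 -c "
from h import *
st(.467,.2925,.122,-70)"
```

```text
t 8.03 p [0.4814 0.2792 0.1861] ydir -70.16 x [-0.044 -0.001 -0.999] q [0.32 0.5  1.62 0.01 1.07 1.54] F [-1.5 -1.1 -6. ] M [-0.01  0.06  0.01] w 0.0156
shift mm [ 64.6 -16.5   6.3]
twist -0.2
```

Call:
carry_out([
  [[0, 0, -6, 2, 0], [0, 0, -6, 2, 0], [0, 12, -3, 2, 0], [0, 15, 0, 0, 0], [0, 15, 0, 0, 0], [0, 10, 0, 0, 0], [0, 5, 0, 0, 0], [0, 0, 0, 0, 0]],
])

```text
time: 8.7
position: [0.476, 0.291, 0.1313]
tool_rot: [-0.686, -0.122, 0.708, -0.117]
ft_force: [0.3, 1.1, -4.7]
grip_width: 0.0157
```

```bash
python3 -c "
from h import *
st(.468,.2925,.122,-70)"
```

```text
t 8.7 p [0.476  0.291  0.1313] ydir -70.56 x [-0.032  0.003 -0.999] q [0.34 0.57 1.67 0.02 0.93 1.56] F [ 0.3  1.1 -4.7] M [-0.01 -0.03 -0.03] w 0.0157
shift mm [ 9.6 -4.   6.7]
twist -0.6
```

Call:
carry_out([
  [[0, 4, -2, 3, 0], [0, 4, -2, 3, 0], [0, 2, 0, 0, 0], [0, 0, 0, 0, 0], [0, 0, 0, 0, 0], [0, 0, 0, 0, 0]],
])

```text
time: 9.2
position: [0.4698, 0.2941, 0.1235]
tool_rot: [-0.688, -0.123, 0.706, -0.116]
ft_force: [-0.6, 0.6, -5.2]
grip_width: 0.0158
```

```bash
python3 -c "
from h import *
st(.468,.2925,.121,-70)
r=lambda i,f:cv2.resize(i,f,interpolation=cv2.INTER_CUBIC)
b=robot.camera('scene')[:,:,::-1]
m=robot.camera_model('wrist');w=robot.camera('wrist')[:,:,::-1]
cv2.imwrite('pics/c6.png',np.hstack([r(b[180:340,250:430],(400,356)),r(w,(400,356))]))
m=robot.camera_model('scene')
for X in ((.466,.2925,.016),(.466,.2925,.066),(.466,.2925,.142)): print((proj(m,np.array(X))-[250,180])*[400/180,356/160])"
```

```text
t 9.2 p [0.4698 0.2941 0.1235] ydir -70.52 x [-0.027  0.005 -1.   ] q [0.35 0.58 1.69 0.02 0.9  1.57] F [-0.6  0.6 -5.2] M [ 0.04 -0.08  0.02] w 0.0158
shift mm [2.5 1.  2.2]
twist -0.5
[184.31882565 198.51316917]
[190.72281618 173.86586306]
[201.43426108 132.64027718]
```

View pics/c6.png

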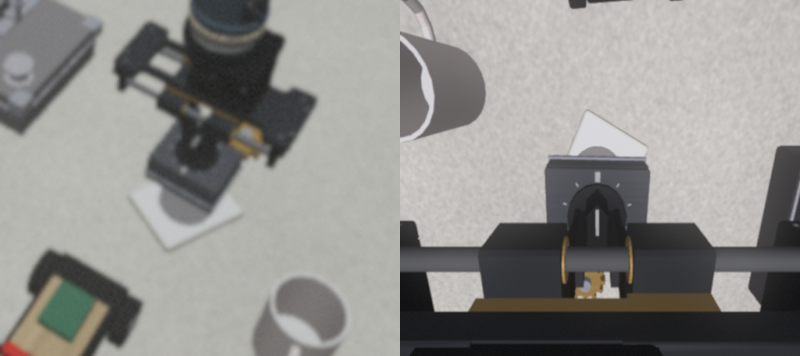

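The lock hangs level over the reader disc, which is at (185,205) in the left half, as predicted. The mug and gear are clear. One last millimetre trim, then hand in.

Call:
carry_out([
  [[0, 2, 1, 2, 0], [0, 0, 0, 0, 0], [0, 0, 0, 0, 0], [0, 0, 0, 0, 0], [0, 0, 0, 0, 0]],
])

```text
time: 9.72
position: [0.4687, 0.2922, 0.1217]
tool_rot: [-0.688, -0.123, 0.706, -0.116]
ft_force: [1.3, 0.6, -4.4]
grip_width: 0.0155
```

```bash
python3 -c "
from h import *
st(.468,.2925,.121,-70)
print(robot.hand_in())"
```

```text
t 9.72 p [0.4687 0.2922 0.1217] ydir -70.55 x [-0.026  0.005 -1.   ] q [0.35 0.58 1.69 0.02 0.89 1.57] F [ 1.3  0.6 -4.4] M [-0.02 -0.04  0.03] w 0.0155
shift mm [ 0.7 -0.5  0.5]
twist -0.6
the job is handed in; nothing more can be done
None
```

I turned the dial about 58° clockwise to the mark, pulled the lock straight up off the shackle, and handed in at 9.7 s with it held over the reader. The hand-in reports no verdict.

- **Dial:** a close picture before lifting showed the pointer in line with the white mark.
- **Height and position:** the arm's measured pose puts the lock's underside about 5 cm above the reader's top and within about 1 mm of its estimated centre. My camera estimates of that centre agreed to about 4 mm.
- **Hold:** the grip stayed steady at 15.5 mm, and the wrist carried about 4.4–5 N, which fits the lock's weight.
- **Surroundings:** the last pictures showed nothing touching the lock, with the mug and gear well clear. I did not take a final picture of the whole bench.

Two things disagreed with expectations:
- **Tilt:** the tool built up about 3° of tilt while carrying the lock. About 1.5° was left at the end, so the lock is very slightly off upright.
- **Starting angle:** the dial began at about 58°, between notches (36° and 72°) rather than on one.

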